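Lock the high-chair tray with its push-and-turn wheel

ROBOT

A 6-joint arm with a two-finger parallel gripper is mounted at the origin on the work surface. World frame = base frame: x ahead of the robot, y to its left, z up, the work surface at z = 0. Lengths are in m, angles in rad, forces in N, time in s.
With the tool pointing down it reaches from about 0.4 to 0.825 m from the base axis. Payload 7 kg.
Tool frame: the origin (TCP) lies on the mounting face of the last link; the fingertips stand arm.tcp_to_tips ahead of it and the grasp point (between the pads) lies 159 mm ahead of it (arm.tcp_to_tips is the distance from the TCP to the fingertips, in m); z points along the fingers, y is the direction in which the jaws open and shut (so a half turn about z gives the same grasp; the last joint's range is limited). The gripper opens to 88 mm and grips with 3 to 60 N. Pads are 19 mm wide; open, the fingers measure 130 mm over their backs; the gripper's body (78 mm by 193 mm) begins 47 mm behind the grasp point.
Start: joints at [1.551, 0.359, 0.012, 0, -1.224, -0.288], TCP at [0.205, 0.643, 0.405] pointing down, gripper open.
Joint ranges: [-3.07, 3.07], [-1.43, 2.12], [-1.02, 1.25], [-3.03, 1.67], [-3.05, -0], [-3.03, 3.03]. Speed limits (rad/s): [2.39, 2.39, 3.01, 3.14, 3.14, 3.14].

INTERFACE

Orientations are given as [roll, pitch, yaw] about the fixed x, y, z axes, in that order (R = Rz(yaw) Ry(pitch) Rx(roll)).
In Python, from station import arm, cams, job_done, finder gives the robot as it stands.
- The arm moves only by the tool play_rows, never from a script. Its argument "targets" is a list that holds one entry, the list of rows, each a list of 4 numbers: the shift along the tool's x, y, z in m, then the turn about the tool's z in degrees. A call has 1 to 5 rows; each row is the pose to reach, as a shift and turn from the pose commanded when the call began, along the tool's axes at that moment; what a row does not reach only later rows make up. A row lasts 1/8 s, in which the tool goes at most 62.5 mm and 10.7 degrees, less where a joint would pass 70% of its speed; a pose out of reach is approached as far as the arm can. A call with a gripper value outside its range is refused whole. "grip" is the closure in counts, from 0 (fully open) to 255 (shut), set as the call begins (left out, the last holds). The fingers move at their own pace and stop on an object; "newtons" is the grip in N (left out, the last holds). Time passes only in rows, so rows that repeat a pose let the fingers close. It gives the time, the measured TCP pose, the force and the opening at its end, in the units of the state.
- arm.get_state(): the state, without advancing time (a new reading comes with each control period).
- cams.grab_frame(name): name is "scene" or "top" or "wrist"; returns (picture, depth): 420x560x3 uint8, red, green, blue; 420x560 float32, m along the optical axis (not along the pixel's ray), 0 where there is no reading.
- cams.camera_params(name): a dict with "intrinsics" (3x3 intrinsics, pixels), "position" and "attitude" of the camera in the world. Camera axes: x right, y down, z forward; pixel columns grow to the right and rows downward; lengths in m; the calibration is good to about 2 mm. The wrist camera is an equidistant fisheye: a pixel r from the principal point sees the ray r / f radians off the axis. A picture is of the moment at which its call begins: read the wrist's pose just before it. camera_params takes no time and is no camera call; for the wrist camera it gives the pose at the moment of the call.
- job_done(): hands the job in, once; it reports no verdict.
Trained networks look in the newest picture that a camera, given by its name, has taken for a name from the list of things; names that differ only in an ending like _2 or _b are one class to them, and where a whole thing is asked for, a point or a joint stands for the part that bears it (a point fixed in the world has none). Each returns a list of dicts, best first, with "score" (0 to 1); they miss things now and then, are a little off and sometimes report something else, mostly with a low value. They report only what shows in the picture. A call takes as long as a camera call.
- finder.find_in(camera, query): "xyz" ([x, y, z] in m, in world coordinates, good to about 4 mm: the middle of the surface that is visible of it).
- finder.masks_of(camera, query): "mask" (420x560 bool, what is visible of it).
The state is a dict: "t": time; "q": joint angles; "qd": joint speeds; "joint_efforts": joint torques, N m; "eef_pos": TCP position; "ee_rot": TCP orientation; "force": force on the tool from outside, world axes, zero at the start; "moment": the same for the moment, N m; "width": finger opening in m.
Only numpy, scipy, OpenCV 4.12 (cv2) and the standard library are available. Lean on these libraries where they do the work, as an engineer would, in place of code of your own. Each camera call takes 0.05 s, during which the arm holds its last target. There are 200 camera calls.

TASK

Lock the high-chair tray: push the grey wheel down only until you feel it touch bottom, keep it down while you turn it so that the pointer on its far rim faces the tall peg (not the low stub), then let go so that it springs all the way up into its notch there. Be gentle: neither ram the wheel down nor twist it against its lock, and leave the other things on and around the tray where they are.

Things in the scene. Friction and masses are not known exactly. Their poses are not given: they have to be found in the camera images.
- base: White round base of the lock, fixed to the charcoal tray: a 184 mm wide, 6 mm thick flange with a 132 mm wide drum, 20 mm high, on it. With the wheel up, the wheel's flat top is 52 mm above this origin. Origin: centre of its underside, on the tray's face and on the wheel's axis; z up; x points away from the robot, to the middle of the range between the two pegs.
- wheel: The grey wheel, 110 mm across, 32 mm thick, axis upright, with a knurled edge. On its flat top stands one straight grip bar, 70 mm long, 16 mm wide, 28 mm high (from about 31 to 59 mm above the origin), running along the line of the pointer through the wheel's centre. Origin: centre of the wheel's underside on its axis (the flat top is 32 mm above it); x points along the bar to the pointer; it turns and sinks with the wheel.
- grip (a point): Point half-way up the middle of the grip bar, on the wheel's axis, 13 mm above the wheel's flat top. Grip across the 16 mm width.
- pointer_tip (a point): Tip of the pointer, a 6 mm wide tab on the wheel's far rim (away from the robot at the start), 71 mm from the axis, 28 mm above the wheel's underside.
- sight (a point): A point in the air 11 mm beyond the pointer's tip, 82 mm from the axis: it lies over the middle of the peg that the pointer faces squarely.
- tall_peg: The tall steel peg on the base's flange, 10 mm thick and 40 mm high, the LOCKED mark. Origin: centre of its foot, 82 mm from the wheel's axis, at +0.95 or -0.95 rad from the base's x (either side). It does not move.
- low_stub: The low steel stub, 10 mm thick and 10 mm high, the RELEASED mark, on the other side of the base's x. Origin: centre of its foot.
- turn (a joint): Turn of the wheel, rad, counter-clockwise seen from above; 0: pointer along the base's x. Range -1.5 to 1.5. Friction about 0.06 N m. Up, the wheel is caught by a tooth: near 0 it has 0.22 rad of play either way, and at each of the pegs (+0.95 and -0.95) is a notch with about 0.05 rad of play either way; elsewhere it cannot come up.
- press (a joint): How far the wheel is pushed down, m; 0: up. A return spring pushes it up with about 4.7 N at the top and 0.15 N more for each mm. The tooth comes free at a depth that differs from lock to lock, 3 to 16 mm, and cannot be seen; 1.5 mm below that the wheel meets a firm rubber bottom, about 10 N for each mm. More than 14 N on that bottom, or of the tooth (45 mm from the axis) on its lock, breaks the lock.
- bowl: Bamboo bowl, 110 mm wide, 45 mm high, stands on the tray; leave alone. Origin: centre of its underside.
- cup: Silicone stacking cup, 60 mm wide, 50 mm high, on the tray; leave alone. Origin: centre of its underside.
- spoon: Steel spoon, 150 mm long, lies on the tray along its x; leave alone.
- teether: Wooden teething ring, 60 mm wide, 12 mm high, on the tray beyond the lock; leave alone. Origin: centre of its underside.
- sippy: Drinking bottle, 64 mm wide, 130 mm high, beside the tray; leave alone. Origin: centre of its underside.
- snack_jar: Glass snack jar, 80 mm wide, 90 mm high, beside the tray; leave alone. Origin: centre of its underside.
- moon_light: Moon-shaped night light on a foot with a toggle, about 70 x 100 mm, 135 mm high, beside the tray; leave alone. Origin: centre of its underside.

How it is judged:
On the way, in this order (a step that is already met when the one before it is completed fails the run):
1. the wheel is pushed down at its starting angle (value of joint press above 0.0025 m and horizontal distance between sight and tall_peg above 0.02 m), for 0.1 s.
2. pushed down, the wheel is turned to face the tall peg (value of joint press above 0.0025 m and horizontal distance between sight and tall_peg below 0.008 m), for 0.1 s.
At the end, for the whole second after the job is handed in: The wheel is fully up again (within 1.5 mm), at rest and released, its pointer facing the tall peg (the sight point within 7 mm of the peg's axis, seen from above) (value of joint press below 0.0015 m and horizontal distance between sight and tall_peg below 0.007 m and angular speed of wheel below 0.05 rad/s); the robot touches nothing.
It fails at once if the wheel is rammed onto its bottom, or its tooth forced against the lock, with more than 14 N (contact force between wheel and base above 14 N).
It fails at once if a bystander is moved by more than 30 mm (distance of any of bowl, cup, spoon, teether, sippy, snack_jar, moon_light from where it was at the start of the episode above 0.03 m).
It also fails if it takes over 37 s, if anything falls off the work surface, if the arm or the gripper's body presses on something with over 40 N, if the wrist force passes 120 N, or if a joint passes its speed limit or range.

## Working session

There is one attempt and no reset: what is moved stays moved. The work goes in short steps, Python scripts to look and compute and a tool call to move; the robot and the scene stay as the last step left them, time stands still between calls to the robot, and variables do not carry over. Pictures are saved under pics/ and viewed, about 8 in all and at most 12, crops included, and the job is handed in when it is done.

Besides the shell and the picture viewer there is one more tool, called after "Call:" as name([rows], argument=value, ...), one row to a line, values as JSON. play_rows: Moves the arm, as the interface text tells. Its arguments: {"type":"object","properties":{"targets":{"type":"array","items":{"type":"array","items":{"type":"array","items":{"type":"number"}}}},"grip":{"type":"number"},"newtons":{"type":"number"}},"required":["targets"]}

```bash
mkdir -p pics
python3 - <<'E'
from station import arm,cams,finder
import cv2,numpy as np
s=arm.get_state();print({k:np.round(v,4) for k,v in s.items()}, arm.tcp_to_tips)
for c in ["top","scene"]:
    im,d=cams.grab_frame(c);cv2.imwrite(f"pics/{c}0.png",im[:,:,::-1]);np.save(f"pics/{c}d.npy",d)
    p=cams.camera_params(c);print(c,p)
    for q in ["base","wheel","grip","pointer_tip","tall_peg","low_stub"]:
        for r in finder.find_in(c,q)[:2]:print(c,q,np.round(r["xyz"],4),round(r["score"],2))
E
```

```text
{'t': np.float64(0.0), 'q': array([ 1.5511e+00,  3.5940e-01,  1.1100e-02, -4.0000e-04, -1.2241e+00,
       -2.8810e-01]), 'qd': array([-0.001 , -0.0009,  0.0001,  0.0009,  0.0003,  0.0001]), 'joint_efforts': array([-1.00000e-03, -5.82718e+01,  2.93053e+01,  6.99690e+00,
        6.80000e-03, -2.00000e-04]), 'eef_pos': array([0.2044, 0.6431, 0.4037]), 'ee_rot': array([ 3.1399e+00, -1.0000e-04, -3.0790e-01]), 'force': array([-0.5514,  0.0182,  0.0215]), 'moment': array([0.017 , 0.0077, 0.0216]), 'width': np.float64(0.0876)} 0.1781
top {'intrinsics': array([[441.15604455,   0.        , 280.29315056],
       [  0.        , 441.15604455, 205.99573569],
       [  0.        ,   0.        ,   1.        ]]), 'position': array([0.3144499 , 0.01339313, 1.3032577 ]), 'attitude': array([-2.92074682, -0.00746679, -1.58224082])}
top base [ 0.5508 -0.0863  0.0339] 0.77
top wheel [ 0.555  -0.0901  0.0608] 0.92
top grip [ 0.5588 -0.087   0.0664] 0.86
top pointer_tip [ 0.5588 -0.0888  0.0631] 0.79
scene {'intrinsics': array([[543.32948495,   0.        , 281.4631714 ],
       [  0.        , 543.32948495, 207.47062488],
       [  0.        ,   0.        ,   1.        ]]), 'position': array([ 1.12307556, -0.61759334,  1.24047578]), 'attitude': array([-2.51543753,  0.00293646,  0.71790808])}
scene base [ 0.5732 -0.1047  0.0347] 0.88
scene wheel [ 0.5678 -0.0968  0.0628] 0.74
scene grip [ 0.5691 -0.0967  0.0614] 0.69
scene grip [ 0.6334 -0.4324  0.0939] 0.36
scene pointer_tip [ 0.5689 -0.1002  0.0597] 0.88
scene tall_peg [ 0.5703 -0.098   0.0634] 0.61
```

Run:
```python
import cv2,numpy as np
a=cv2.imread("pics/top0.png");b=cv2.imread("pics/scene0.png")
from station import cams
from scipy.spatial.transform import Rotation as R
def px(c,P):
    p=cams.camera_params(c);v=R.from_euler('xyz',p["attitude"]).as_matrix().T@(np.array(P)-p["position"]);v=p["intrinsics"]@v;return v[:2]/v[2]
out=[]
for c,im in(("top",a),("scene",b)):
    u,v=px(c,[.56,-.09,.05]).astype(int);print(c,u,v)
    h,w=(60,80)
    y0=max(0,min(420-2*h,v-h));x0=max(0,min(560-2*w,u-w));print(x0,y0)
    out.append(cv2.resize(im[y0:y0+2*h,x0:x0+2*w],None,fx=2.5*1,fy=2.5,interpolation=cv2.INTER_CUBIC))
    out[-1]=np.vstack([out[-1],cv2.resize(im,(400,300))])
cv2.imwrite("pics/both.png",np.hstack(out))
```

```text
top 311 217
231 157
scene 253 236
173 176
```

View pics/both.png

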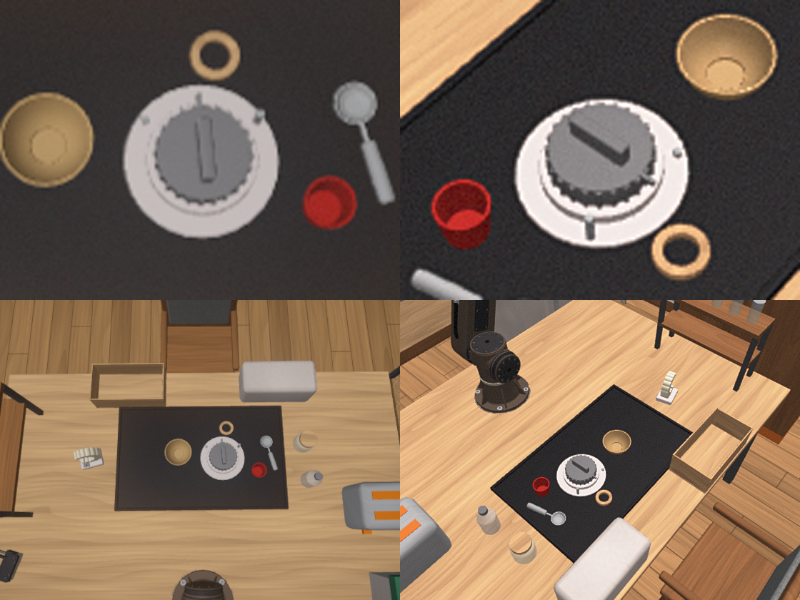

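```bash
cat > h.py <<'E'
import numpy as np,cv2
from scipy.spatial.transform import Rotation as R
from station import cams
def cam(c): p=cams.camera_params(c);return p["intrinsics"],R.from_euler('xyz',p["attitude"]).as_matrix(),np.array(p["position"])
def onplane(c,uv,z):
    K,A,t=cam(c);uv=np.atleast_2d(uv).astype(float)
    d=np.c_[uv,np.ones(len(uv))]@np.linalg.inv(K).T@A.T
    return t+d*((z-t[2])/d[:,2])[:,None]
def cloud(c,d):
    K,A,t=cam(c);v,u=np.nonzero(d>0);P=np.c_[u,v,np.ones(len(u))]@np.linalg.inv(K).T*d[v,u][:,None]
    W=np.zeros(d.shape+(3,));W[v,u]=P@A.T+t;return W
E
python3 - <<'E'
from h import *
for c in["top","scene"]:
    im=cv2.imread(f"pics/{c}0.png");d=np.load(f"pics/{c}d.npy");W=cloud(c,d)
    near=np.hypot(W[...,0]-.56,W[...,1]+.093)<.15
    ring=near&(np.hypot(W[...,0]-.56,W[...,1]+.093)>.115)&(im.max(2)<60);zt=np.median(W[...,2][ring]);print(c,"tray z",zt)
    m=(near&(im.min(2)>130)).astype(np.uint8);n,l,s,_=cv2.connectedComponentsWithStats(m);m=(l==1+np.argmax(s[1:,4])).astype(np.uint8)
    cs,_=cv2.findContours(m,cv2.RETR_EXTERNAL,cv2.CHAIN_APPROX_NONE);k=max(cs,key=cv2.contourArea)[:,0]
    h=cv2.convexHull(k)[:,0];P=onplane(c,h,zt+.006)[:,:2]
    A=np.c_[2*P,np.ones(len(P))];x=np.linalg.lstsq(A,(P**2).sum(1),rcond=None)[0];print("flange c",x[:2],"r",np.sqrt(x[2]+x[:2]@x[:2]))
    C=x[:2];rr=np.hypot(W[...,0]-C[0],W[...,1]-C[1])
    b=(rr<.045)&(W[...,2]>zt+.066);B=W[b];print("bar n",b.sum(),"ztop",np.percentile(B[:,2],[50,90]),"wheel top z",np.median(W[...,2][(rr<.05)&~b]-0))
    cb,sz,a=cv2.minAreaRect(B[:,:2].astype(np.float32));e=np.linalg.svd(B[:,:2]-B[:,:2].mean(0))[2][0];print("bar",cb,sz,a,"dir deg",np.degrees(np.arctan2(e[1],e[0])))
    pk={"top":[(145/2.5+231,120/2.5+157,.016),(260/2.5+231,113/2.5+157,.046)],"scene":[((677-400)/2.5+173,152/2.5+176,.016),((590-400)/2.5+173,218/2.5+176,.046)]}[c]
    for u,v,z in pk:
        q=onplane(c,(u,v),zt+z)[0,:2]-C;print("peg",q,np.hypot(*q),np.degrees(np.arctan2(q[1],q[0])))
E
```

```text
top tray z 0.010689341055869717
flange c [ 0.55780807 -0.09063813] r 0.09157813864177347
bar n 146 ztop [0.08926771 0.09239219] wheel top z 0.06271529918562191
bar (0.5581200122833252, -0.09107481688261032) (0.06912809610366821, 0.016368307173252106) 3.8217694759368896 dir deg -176.21645820611175
peg [0.04589747 0.06534587] 0.07985399066081984 54.91665969719524
peg [ 0.04613516 -0.0674999 ] 0.08175995196420031 -55.64798212158931
scene tray z 0.010431398760506694
flange c [ 0.55990429 -0.09150134] r 0.09149773809577749
bar n 196 ztop [0.08763788 0.09157314] wheel top z 0.06257503943340759
bar (0.5606300830841064, -0.09308822453022003) (0.07029998302459717, 0.019537393003702164) 2.535301446914673 dir deg 4.227374981347815
peg [0.05076583 0.06461335] 0.08217088571724504 51.84376326639571
peg [ 0.04918722 -0.06645928] 0.08268142489753724 -53.49446165635743
```

Call:
play_rows([
  [[0, 0, 0, 0], [0.02, 0.04, 0, 0], [0.03, 0.09, 0, 0], [0.05, 0.145, 0, 0], [0.07, 0.2, 0, 0]],
], grip=0, newtons=30)

```text
t: 1.32
eef_pos: [0.2106, 0.4297, 0.4046]
ee_rot: [-3.141, -0.0, -0.308]
force: [-0.4, -0.0, 2.0]
width: 0.0875
```

Call:
play_rows([
  [[0.045, 0.036, 0, 0], [0.09, 0.072, 0, -4], [0.135, 0.108, 0, -8], [0.18, 0.144, 0, -12], [0.225, 0.18, 0, -16]],
])

```text
t: 1.95
eef_pos: [0.3711, 0.19, 0.4053]
ee_rot: [-3.14, -0.001, -0.026]
force: [1.0, 0.5, 0.7]
width: 0.0877
```

```bash
cat > d.py <<'E'
import sys,numpy as np
from station import arm
from scipy.spatial.transform import Rotation as R
s=arm.get_state();Rt=R.from_euler('xyz',s["ee_rot"]).as_matrix()
x,y,z,yaw=map(float,sys.argv[1:5])
print(np.round(Rt.T@(np.array([x,y,z])-s["eef_pos"]),4),"turn",round(-np.degrees(yaw-s["ee_rot"][2]),2),"q",np.round(s["q"],3),"F",np.round(s["force"],2),"M",np.round(s["moment"],3),s["t"])
E
python3 d.py .559 -.091 .33 .067
```

```text
[0.195  0.2762 0.0751] turn -5.3 q [ 0.951 -0.086 -0.515  0.    -1.14   0.594] F [1.01 0.53 0.74] M [ 0.118 -0.208  0.038] 1.95
```

Call:
play_rows([
  [[0.039, 0.049, 0, -1], [0.078, 0.098, 0, -2], [0.117, 0.147, 0.015, -3], [0.156, 0.196, 0.03, -4], [0.18, 0.24, 0.045, -5.3]],
])

```text
t: 2.58
eef_pos: [0.5449, -0.0553, 0.3593]
ee_rot: [3.142, -0.001, 0.064]
force: [0.6, 0.0, 0.2]
width: 0.0876
```

Call:
play_rows([
  [[0.01, 0.025, 0.01, 0], [0.015, 0.036, 0.02, 0], [0.015, 0.036, 0.03, 0], [0.015, 0.036, 0.03, 0], [0.015, 0.036, 0.03, 0]],
])

```text
t: 3.2
eef_pos: [0.5608, -0.0873, 0.3303]
ee_rot: [-3.142, -0.001, 0.065]
force: [0.4, 0.3, -0.7]
width: 0.0873
```

```bash
python3 d.py .559 -.091 .33 .067
python3 - <<'E'
from station import cams
import cv2,numpy as np
for c in ["wrist"]:
    im,d=cams.grab_frame(c);cv2.imwrite("pics/w1.png",im[:,:,::-1]);np.save("pics/w1d.npy",d);print(cams.camera_params(c))
E
```

```text
[-0.002   0.0035  0.0003] turn -0.09 q [ 0.19   0.244 -0.332  0.    -0.994  1.446] F [ 0.39  0.34 -0.7 ] M [ 0.004 -0.077 -0.048] 3.2
{'intrinsics': array([[325.1922621 ,   0.        , 279.68969548],
       [  0.        , 325.1922621 , 210.29131707],
       [  0.        ,   0.        ,   1.        ]]), 'position': array([ 0.64082862, -0.08202359,  0.31127227]), 'attitude': array([ 2.84601087e+00,  8.90224882e-04, -1.50604768e+00])}
```

View pics/w1.png

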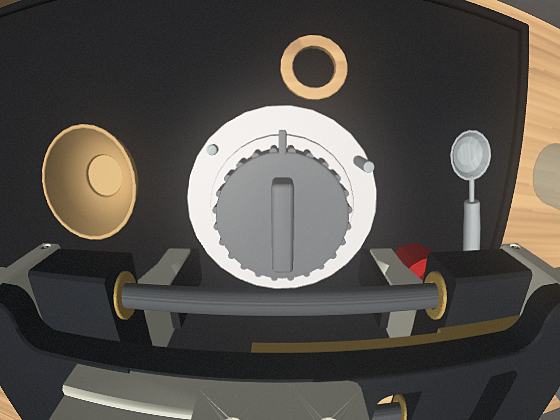

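The wrist view shows the bar centred near (283,225), the pointer at (283,140), the tall peg at the right (foot ~(359,158), top ~(368,167)), and the stub at the left (211,150). The tall peg is therefore on −y.

Run:
```python
from h import *
K,A,t=cam("wrist");zt=.0105
im=cv2.imread("pics/w1.png")
def pl(u,v,z):
    u=np.asarray(u,float);v=np.asarray(v,float)
    x=u-K[0,2];y=v-K[1,2];r=np.hypot(x,y);th=r/K[0,0];d=np.stack([np.sin(th)*x/r,np.sin(th)*y/r,np.cos(th)],-1)@A.T
    return (t+d*((zt+z-t[2])/d[...,2])[...,None])[...,:2]
m=(im.min(2)>165).astype(np.uint8);m[:100]=0;m[287:]=0;m[:,:150]=0;m[:,400:]=0
n,l,s,_=cv2.connectedComponentsWithStats(m);m=(l==1+np.argmax(s[1:,4])).astype(np.uint8)
cs,_=cv2.findContours(m,0,cv2.CHAIN_APPROX_NONE);h=cv2.convexHull(max(cs,key=cv2.contourArea))[:,0]
P=pl(h[:,0],h[:,1],.006);Q=np.c_[2*P,np.ones(len(P))];x=np.linalg.lstsq(Q,(P**2).sum(1),rcond=None)[0];C=x[:2];print("C",C,np.sqrt(x[2]+C@C))
def pol(n,q,c):q=q-c;print(n,q,np.hypot(*q),np.degrees(np.arctan2(q[1],q[0])))
pol("stub",pl(211,149.5,.016),C);pol("tall",pl(368.5,167.5,.046),C);pol("ptr",pl(282.5,131,.051),C)
a=pl(283,181,.079);b=pl(283,271,.079);print("bar ends",a,b,(a+b)/2,np.degrees(np.arctan2(*(a-b)[::-1])))
```

```text
C [ 0.55822456 -0.08913655] 0.09126090156166021
stub [0.04844454 0.06632389] 0.08213240378661037 53.85472690083788
tall [ 0.04606715 -0.06722839] 0.081497481534704 -55.57974945419088
ptr [0.06981889 0.00436221] 0.06995502965742881 3.5751327709724623
bar ends [ 0.59483425 -0.08711583] [ 0.52512546 -0.09186664] [ 0.55997985 -0.08949123] 3.8988067571166685
```

Call:
play_rows([
  [[-0.0023, 0.0026, 0.03, 0], [-0.0023, 0.0026, 0.05, 0], [-0.0023, 0.0026, 0.07, 0], [-0.0023, 0.0026, 0.08, 0], [-0.0023, 0.0026, 0.08, 0]],
])

```text
t: 3.88
eef_pos: [0.5587, -0.0907, 0.2496]
ee_rot: [3.141, 0.0, 0.065]
force: [-0.7, -0.1, 0.0]
width: 0.0878
```

```bash
python3 d.py .5587 -.0900 .2435 .067
```

```text
[ 0.     -0.0007  0.0061] turn -0.14 q [ 0.185  0.331 -0.425  0.    -0.815  1.45 ] F [-0.71 -0.08  0.  ] M [-0.07  -0.063  0.078] 3.875
```

Call:
play_rows([
  [[0, -0.0005, 0.003, 0], [0, -0.0005, 0.005, 0], [0, -0.0005, 0.005, 0], [0, -0.0005, 0.005, 0], [0, -0.0005, 0.005, 0]],
])

```text
t: 4.5
eef_pos: [0.5588, -0.0905, 0.2448]
ee_rot: [-3.142, -0.0, 0.064]
force: [-0.1, -0.3, 0.3]
width: 0.0874
```

Call:
play_rows([
  [[0, 0, 0, 0], [0, 0, 0, 0], [0, 0, 0, 0], [0, 0, 0, 0], [0, 0, 0, 0]],
], grip=255, newtons=10)

```text
t: 5.12
eef_pos: [0.5587, -0.0905, 0.2447]
ee_rot: [3.142, 0.0, 0.064]
force: [-0.7, 0.5, 0.2]
width: 0.043
```

Call:
play_rows([
  [[0, 0, 0, 0], [0, 0, 0, 0], [0, 0, 0, 0], [0, 0, 0, 0], [0, 0, 0, 0]],
])

```text
t: 5.75
eef_pos: [0.5586, -0.0897, 0.2447]
ee_rot: [-3.14, -0.0, 0.064]
force: [-2.0, 5.7, 1.2]
width: 0.0158
```

```bash
python3 d.py .5587 -.0900 .2435 .067
```

```text
[0.     0.0003 0.0012] turn -0.17 q [ 1.86e-01  3.37e-01 -4.30e-01 -1.00e-03 -8.03e-01  1.45e+00] F [-1.98  5.69  1.24] M [ 2.114  0.461 -0.034] 5.75
```

Call:
play_rows([
  [[0, -0.0008, 0, 0], [0, -0.0008, 0, 0], [0, -0.0008, 0, 0]],
], newtons=30)

```text
t: 6.12
eef_pos: [0.5587, -0.0896, 0.2447]
ee_rot: [-3.141, -0.0, 0.064]
force: [-0.2, 3.4, 0.3]
width: 0.0158
```

```bash
python3 d.py .5587 -.0900 .2435 .067
```

```text
[-0.      0.0004  0.0012] turn -0.18 q [ 0.187  0.337 -0.431 -0.    -0.803  1.448] F [-0.17  3.36  0.27] M [1.295 0.225 0.015] 6.125
```

Call:
play_rows([
  [[0, -0.001, 0, 0], [0, -0.001, 0.0005, 0], [0, -0.001, 0.001, 0], [0, -0.001, 0.001, 0]],
])

```text
t: 6.62
eef_pos: [0.5586, -0.0892, 0.244]
ee_rot: [3.141, -0.0, 0.064]
force: [-0.6, -5.2, 4.1]
width: 0.0157
```

Call:
play_rows([
  [[0, 0, 0.0005, 0], [0, 0, 0.001, 0], [0, 0, 0.001, 0]],
])

```text
t: 7.0
eef_pos: [0.5586, -0.0892, 0.243]
ee_rot: [3.141, -0.0, 0.064]
force: [-0.7, -6.0, 5.0]
width: 0.0155
```

Call:
play_rows([
  [[0, 0.0005, 0.0005, 0], [0, 0.0005, 0.001, 0], [0, 0.0005, 0.001, 0]],
])

```text
t: 7.38
eef_pos: [0.5586, -0.0894, 0.2419]
ee_rot: [3.141, -0.0, 0.064]
force: [-0.8, -1.8, 5.4]
width: 0.0157
```

Call:
play_rows([
  [[0, 0, 0.0004, 0], [0, 0, 0.0008, 0], [0, 0, 0.0008, 0]],
])

```text
t: 7.75
eef_pos: [0.5586, -0.0894, 0.2412]
ee_rot: [3.141, -0.0, 0.064]
force: [-1.3, -3.2, 5.4]
width: 0.0157
```

Call:
play_rows([
  [[0, 0.0002, 0.0004, 0], [0, 0.0002, 0.0008, 0], [0, 0.0002, 0.0008, 0]],
])

```text
t: 8.12
eef_pos: [0.5587, -0.0894, 0.2403]
ee_rot: [-3.142, -0.0, 0.064]
force: [-1.7, -2.2, 5.4]
width: 0.0157
```

Call:
play_rows([
  [[0, 0.0002, 0.0004, 0], [0, 0.0002, 0.0008, 0], [0, 0.0002, 0.0008, 0]],
])

```text
t: 8.5
eef_pos: [0.5586, -0.0895, 0.2395]
ee_rot: [-3.141, -0.0, 0.064]
force: [-2.6, 0.1, 6.3]
width: 0.0157
```

Call:
play_rows([
  [[0, 0, 0.0004, 0], [0, 0, 0.0004, 0], [0, 0, 0.0004, 0]],
])

```text
t: 8.88
eef_pos: [0.5587, -0.0895, 0.2392]
ee_rot: [-3.141, -0.0, 0.064]
force: [-2.1, 0.1, 5.7]
width: 0.016
```

Call:
play_rows([
  [[0, 0, 0.0004, 0], [0, 0, 0.0008, 0], [0, 0, 0.0008, 0]],
])

```text
t: 9.25
eef_pos: [0.5587, -0.0895, 0.2384]
ee_rot: [-3.141, -0.0, 0.064]
force: [-1.2, -0.1, 6.8]
width: 0.0154
```

Call:
play_rows([
  [[0, 0, 0.0004, 0], [0, 0, 0.0005, 0], [0, 0, 0.0005, 0]],
])

```text
t: 9.62
eef_pos: [0.5586, -0.0894, 0.2378]
ee_rot: [-3.141, -0.0, 0.064]
force: [-1.4, -0.1, 5.0]
width: 0.0157
```

Call:
play_rows([
  [[0, 0, 0.0004, 0], [0, 0, 0.0008, 0], [0, 0, 0.0008, 0]],
])

```text
t: 10.0
eef_pos: [0.5587, -0.0895, 0.2371]
ee_rot: [-3.141, -0.0, 0.064]
force: [-2.1, -0.4, 5.9]
width: 0.0158
```

Call:
play_rows([
  [[0, 0, 0.0004, 0], [0, 0, 0.0008, 0], [0, 0, 0.0008, 0]],
])

```text
t: 10.38
eef_pos: [0.5586, -0.0895, 0.2363]
ee_rot: [-3.141, -0.0, 0.064]
force: [-2.4, -1.3, 6.4]
width: 0.0159
```

Call:
play_rows([
  [[0, 0, 0.0004, 0], [0, 0, 0.0008, 0], [0, 0, 0.0008, 0]],
])

```text
t: 10.75
eef_pos: [0.5586, -0.0895, 0.2355]
ee_rot: [-3.141, -0.0, 0.064]
force: [-2.6, -0.6, 5.4]
width: 0.0159
```

Call:
play_rows([
  [[0, 0, 0.0004, 0], [0, 0, 0.0008, 0], [0, 0, 0.0008, 0]],
])

```text
t: 11.12
eef_pos: [0.5586, -0.0895, 0.2347]
ee_rot: [-3.141, -0.0, 0.064]
force: [-3.2, -0.9, 5.3]
width: 0.016
```

Call:
play_rows([
  [[0, 0, 0.0004, 0], [0, 0, 0.0008, 0], [0, 0, 0.0008, 0]],
])

```text
t: 11.5
eef_pos: [0.5587, -0.0895, 0.2339]
ee_rot: [-3.141, -0.0, 0.064]
force: [-0.8, -0.0, 6.0]
width: 0.0158
```

Call:
play_rows([
  [[0, 0, 0.0004, 0], [0, 0, 0.0008, 0], [0, 0, 0.0008, 0]],
])

```text
t: 11.88
eef_pos: [0.5586, -0.0895, 0.2331]
ee_rot: [-3.141, -0.0, 0.064]
force: [-2.6, -0.4, 6.4]
width: 0.0158
```

Call:
play_rows([
  [[0, 0, 0.0004, 0], [0, 0, 0.0008, 0], [0, 0, 0.0008, 0]],
])

```text
t: 12.25
eef_pos: [0.5587, -0.0895, 0.2324]
ee_rot: [-3.141, -0.0, 0.064]
force: [-0.6, -0.2, 6.8]
width: 0.0156
```

Call:
play_rows([
  [[0, 0, 0.0004, 0], [0, 0, 0.0007, 0], [0, 0, 0.0007, 0]],
])

```text
t: 12.62
eef_pos: [0.5586, -0.0895, 0.2316]
ee_rot: [-3.141, -0.0, 0.064]
force: [-2.1, 0.2, 6.2]
width: 0.0162
```

Call:
play_rows([
  [[0, 0, 0.0004, 0], [0, 0, 0.0007, 0], [0, 0, 0.0007, 0]],
])

```text
t: 13.0
eef_pos: [0.5586, -0.0895, 0.231]
ee_rot: [-3.141, -0.0, 0.064]
force: [-2.7, -0.2, 6.4]
width: 0.0155
```

Call:
play_rows([
  [[0, 0, 0.0004, 0], [0, 0, 0.0007, 0], [0, 0, 0.0007, 0]],
])

```text
t: 13.38
eef_pos: [0.5587, -0.0895, 0.2303]
ee_rot: [-3.141, -0.0, 0.064]
force: [-1.9, 0.2, 7.1]
width: 0.0158
```

Call:
play_rows([
  [[0, 0, 0.0003, 0], [0, 0, 0.0006, 0], [0, 0, 0.0006, 0]],
])

```text
t: 13.75
eef_pos: [0.5586, -0.0894, 0.2298]
ee_rot: [-3.141, -0.0, 0.064]
force: [-1.7, -1.0, 8.6]
width: 0.016
```

Call:
play_rows([
  [[0, 0, 0.0002, 0], [0, 0, 0.0003, 0], [0, 0, 0.0003, 0]],
])

```text
t: 14.12
eef_pos: [0.5586, -0.0895, 0.2297]
ee_rot: [-3.141, -0.001, 0.064]
force: [-3.3, 0.4, 10.1]
width: 0.0157
```

Call:
play_rows([
  [[0, 0, -0.0004, 0], [0, 0, -0.0004, 0], [0, 0, -0.0004, 1], [0, 0, -0.0004, 2], [0, 0, -0.0004, 4]],
])

```text
t: 14.75
eef_pos: [0.5586, -0.0895, 0.2299]
ee_rot: [-3.142, -0.0, -0.007]
force: [-1.7, -0.6, 7.4]
width: 0.0157
```

```bash
python3 d.py .5587 -.0895 .230 -.963
```

```text
[ 0.0001 -0.     -0.0001] turn 54.8 q [ 0.187  0.356 -0.445  0.    -0.769  1.377] F [-1.72 -0.62  7.39] M [-0.476  0.875  0.09 ] 14.75
```

Call:
play_rows([
  [[0, 0, 0, 3], [0, 0, 0, 6], [0, 0, 0, 9], [0, 0, 0, 12], [0, 0, 0, 14]],
])

```text
t: 15.38
eef_pos: [0.5586, -0.0898, 0.2299]
ee_rot: [3.141, -0.0, -0.251]
force: [-2.4, -3.4, 8.3]
width: 0.0157
```

```bash
python3 d.py .5587 -.0895 .230 -.963
```

```text
[ 0.     -0.0003 -0.0001] turn 40.77 q [ 1.870e-01  3.560e-01 -4.450e-01  1.000e-03 -7.700e-01  1.132e+00] F [-2.38 -3.36  8.34] M [-1.133  0.786  0.02 ] 15.375
```

Call:
play_rows([
  [[0, 0, 0, 4], [0, 0, 0, 8], [0, 0, 0, 12], [0, 0, 0, 16], [0, 0, 0, 20]],
])

```text
t: 16.0
eef_pos: [0.5585, -0.0902, 0.2299]
ee_rot: [3.141, -0.0, -0.601]
force: [-3.4, -6.3, 7.4]
width: 0.0156
```

```bash
python3 d.py .5587 -.0895 .230 -.963
```

```text
[-0.0002 -0.0007 -0.0001] turn 20.72 q [ 0.186  0.356 -0.446  0.001 -0.77   0.783] F [-3.45 -6.33  7.44] M [-2.09   0.884  0.066] 16.0
```

Call:
play_rows([
  [[0, 0.0004, 0, 4], [0.0002, 0.0008, 0, 8], [0.0002, 0.0008, 0, 12], [0.0002, 0.0008, 0, 16], [0.0002, 0.0008, 0, 20]],
])

```text
t: 16.62
eef_pos: [0.5581, -0.0907, 0.2299]
ee_rot: [3.141, -0.0, -0.951]
force: [-2.2, -3.3, 8.4]
width: 0.0154
```

Call:
play_rows([
  [[0, 0, 0, 0.6], [0, 0, 0, 0.6]],
])

```text
t: 16.88
eef_pos: [0.5581, -0.0907, 0.2298]
ee_rot: [3.141, -0.0, -0.959]
force: [-2.8, -3.3, 7.6]
width: 0.0158
```

```bash
python3 d.py .5587 -.0895 .230 -.963
python3 - <<'E'
from station import cams
import cv2
im,d=cams.grab_frame("wrist");cv2.imwrite("pics/w2.png",im[:,:,::-1])
im,d=cams.grab_frame("scene");cv2.imwrite("pics/s2.png",cv2.resize(im[166:306,163:343,::-1],None,fx=4,fy=4,interpolation=2))
E
```

```text
[-0.0006 -0.0012 -0.0002] turn 0.23 q [ 0.185  0.356 -0.446  0.    -0.77   0.426] F [-2.8  -3.34  7.64] M [-1.156  1.133  0.106] 16.875
```

View pics/w2.png

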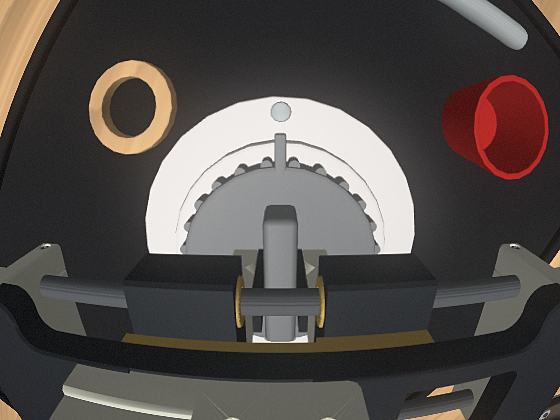

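The pointer (280,135) lines up with the tall peg (281,111). I'll let the wheel rise by following it up.

Call:
play_rows([
  [[0, 0, -0.001, 0], [0, 0, -0.002, 0], [0, 0, -0.003, 0], [0, 0, -0.004, 0], [0, 0, -0.004, 0]],
])

```text
t: 17.6
eef_pos: [0.5581, -0.0907, 0.2337]
ee_rot: [3.141, 0.0, -0.959]
force: [-2.2, -3.0, 6.6]
width: 0.016
```

```bash
python3 d.py .5581 -.0907 .2447 -.963
```

```text
[ 0.    -0.    -0.011] turn 0.23 q [ 0.185  0.35  -0.442  0.    -0.779  0.427] F [-2.22 -3.    6.63] M [-1.253  0.848  0.028] 17.6
```

Call:
play_rows([
  [[0, 0, -0.002, 0], [0, 0, -0.004, 0], [0, 0, -0.006, 0], [0, 0, -0.008, 0], [0, 0, -0.0095, 0]],
])

```text
t: 18.23
eef_pos: [0.5581, -0.0907, 0.243]
ee_rot: [3.141, 0.0, -0.959]
force: [-2.0, -4.8, 5.3]
width: 0.0159
```

Call:
play_rows([
  [[0, 0, -0.0005, 0], [0, 0, -0.0005, 0]],
])

```text
t: 18.48
eef_pos: [0.5581, -0.0907, 0.2434]
ee_rot: [3.141, 0.0, -0.959]
force: [-2.1, -4.7, 5.2]
width: 0.0156
```

Call:
play_rows([
  [[0, 0, -0.0005, 0], [0, 0, -0.001, 0], [0, 0, -0.001, 0]],
])

```text
t: 18.85
eef_pos: [0.5581, -0.0907, 0.2444]
ee_rot: [3.141, 0.0, -0.959]
force: [-1.6, -4.8, 4.7]
width: 0.0157
```

Call:
play_rows([
  [[0, 0, 0, 0], [0, 0, 0, 0], [0, 0, 0, 0], [0, 0, 0, 0], [0, 0, 0, 0]],
], grip=0)

```text
t: 19.48
eef_pos: [0.5584, -0.0903, 0.2443]
ee_rot: [-3.142, 0.0, -0.959]
force: [-0.6, -0.8, -0.8]
width: 0.0601
```

Call:
play_rows([
  [[0, 0, 0, 0], [0, 0, -0.01, 0], [0, 0, -0.03, 0], [0, 0, -0.05, 0], [0, 0, -0.08, 0]],
])

```text
t: 20.1
eef_pos: [0.5581, -0.0904, 0.3252]
ee_rot: [3.141, 0.0, -0.959]
force: [0.8, -0.0, 0.5]
width: 0.0877
```

```bash
python3 d.py .5581 -.0907 .33 -.963
python3 - <<'E'
from h import *
im,d=cams.grab_frame("wrist");cv2.imwrite("pics/w3.png",im[:,:,::-1])
im,d=cams.grab_frame("scene");W=cloud("scene",d);C=np.array([.559,-.091])
rr=np.hypot(W[...,0]-C[0],W[...,1]-C[1]);z=W[...,2]
print("wheel top",np.median(z[(rr<.05)&(z>.04)&(z<.075)]),"bar",np.percentile(z[(rr<.045)&(z>.0765)&(z<.11)],[50,90]))
E
```

```text
[ 0.0002  0.0002 -0.0048] turn 0.24 q [ 0.185  0.246 -0.342 -0.    -0.984  0.427] F [ 0.84 -0.04  0.55] M [ 0.08  -0.056  0.021] 20.1
wheel top 0.06235351777362541 bar [0.08831692 0.09181647]
```

View pics/w3.png

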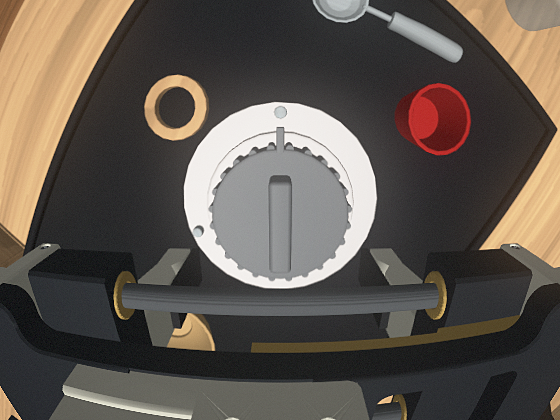

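The pointer (280,130) faces the tall peg (280,112). The wheel is fully up and the gripper is clear.

```bash
python3 -c "
from station import job_done
print(job_done())"
```

```text
the job is handed in; nothing more can be done
None
```

The wheel is turned to the tall peg and has sprung back up, and I handed the job in at about 20 s on the robot's clock.

- **Press:** I gripped the bar and pushed down in small steps. Bottom showed at about 15 mm, where the upward force rose from about 7 N to 10 N. I then backed off 0.4 mm.
- **Turn:** I turned the wheel about 59° clockwise to the tall peg on the robot's right. The turning moment stayed at about 0.1 N m or less, so the tooth was free.
- **Release:** I followed the wheel up with the grip closed, then opened the gripper and lifted it clear.

**Last checks:**
- The wrist picture shows the pointer squarely facing the tall peg.
- The wheel top measured 62.4 mm, against 62.6 mm at the start, so it is fully up.
- Tool force is close to zero.
- The spoon, cup and teether looked undisturbed in the last wrist picture. I did not measure any bystander's position again.

**What disagreed:**
- Sideways force reached about 6 N while gripping and turning, because of a millimetre or so of off-centre grip. I eased the arm across to reduce it, but 3–5 N remained until release.
- The peg angles from the different cameras disagreed by about 2°.

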